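# Clip the magnifier onto the leaning stand arm

## Robot

A 6-joint arm with a two-finger parallel gripper is mounted at the origin on a cart in front of the work surface, level with it; the furniture and walls round the work are solid. World frame = base frame: x ahead of the robot, y to its left, z up, the work surface at z = 0. Lengths are in mm, angles in degrees, forces in N, time in s.
With the tool pointing down it reaches from about 300 to 850 mm from the base axis. Payload 4.2 kg.
Tool frame: the origin (TCP) lies on the centre line of the jaws, within the pads' length; the fingertips stand 11 mm ahead of it and the grasp point (between the pads) lies 8 mm behind it; z points along the fingers, y is the direction in which the jaws open and shut (so a half turn about z gives the same grasp; the last joint's range is limited). The gripper opens to 91 mm and grips with 3 to 60 N. Pads are 32 mm wide; open, the fingers measure 118 mm over their backs; the gripper's body (76 mm by 178 mm) begins 60 mm behind the grasp point.
Start: joints at [-74.828, 18.312, 89.639, -0, 72.044, -1.146], TCP at [161.558, -551.852, 224.976] pointing down, gripper open.
Joint ranges: [-177.97, 177.97], [-48.28, 115.42], [12.27, 149.76], [-77.06, 257.06], [2.81, 150.46], [-146.56, 146.56]. Speed limits (degrees/s): [147.25, 147.25, 180, 180, 180, 180].

## Interface

Orientations are given as [roll, pitch, yaw] about the fixed x, y, z axes, in that order (R = Rz(yaw) Ry(pitch) Rx(roll)).
In Python, from workcell import env, grab_frame gives the robot as it stands. The module is installed in compiled form; this text tells all that it offers.
- The arm moves only by the tool arm_command, never from a script. Its argument "series" is one flat list of numbers, 6 for each row, row after row: the shift along the world's x, y, z each as a share of 400 mm, from -1 to 1, then the turn, a rotation vector about the world's x, y, z each as a share of 45 degrees, from -1 to 1. A call has 1 to 20 rows; each row shifts and turns the commanded pose from where the row before left it; what a row does not reach is not made up. A row lasts 1/12 s, in which the tool goes at most 41.7 mm and 7.16 degrees, less where a joint would pass 70% of its speed; a pose out of reach is approached as far as the arm can. A call with a number of a shift or a turn outside -1 to 1 is refused whole. A call with a gripper value outside its range is refused whole. "hand" is the opening, from 0 (shut) to 1 (fully open), set as the call begins (left out, the last holds). The fingers move at their own pace and stop on an object; "newtons" is the grip in N (left out, the last holds). Time passes only in rows, so rows that do not move let the fingers close. It gives the time, the measured TCP pose, the force and the opening at its end, in the units of the state.
- env.state(): the state, without advancing time (a new reading comes with each control period).
- grab_frame(name): name is "side" or "top"; returns a dict with "frame" (384x512x3 uint8, red, green, blue), "intrinsics" (3x3 intrinsics, pixels), "k1" (the pictures are not rectified: a ray, as slopes to the right and down, at radius r is drawn at 1 + k1 r^2 times it, then the intrinsics apply), "R" (3x3) and "t" (3): a world point X has camera coordinates R X + t. Camera axes: x right, y down, z forward; pixel columns grow to the right and rows downward; lengths in mm; the calibration is good to about 2 mm. A picture is of the moment at which its call begins. There is no depth.
- env.job_done(): hands the job in, once; it reports no verdict.
The state is a dict: "time_s": time; "qpos": joint angles; "qvel": joint speeds; "effort": joint torques, N m; "ee_pos": TCP position; "ee_rot": TCP orientation; "force": force on the tool from outside, world axes, zero at the start; "torque": the same for the moment, N m; "gripper_width": finger opening in mm.
Only numpy, scipy, OpenCV 4.12 (cv2) and the standard library are available. Lean on these libraries where they do the work, as an engineer would, in place of code of your own. Each camera call takes 0.05 s, during which the arm holds its last target.

## Task

Take the clip-on magnifier off its wooden parking rest by squeezing its sprung handles, and clip it onto the top end of the leaning arm of the stand: pushed down gently until the end of the arm is fully home in the clip, in line with the arm and in the middle of its width, with the lens out on the side towards which the arm leans (the red stone's side). Let go so that the clip holds itself, and leave the arm's lean, the red stone and the other stones as they are.

Things in the scene. Friction and masses are not known exactly. Their poses are not given: they have to be found in the camera images.
- magnifier: Magnifier with blue sprung clip and round lens, 55-80 g. Origin on the clip's hinge pin; z from jaws to handles (up while parked), x the hinge axis, lens on the -x side. Jaws (20 mm wide along x) reach 36 mm below the pin, their lowest 16 mm black pads, 6 mm apart when clipped. Squeezed fully, jaw tips are 21 mm apart, evenly spread; this body carries the -y handle and then rolls 0.22 rad about x.
- clip_seat (a point): Bottom of the clip's throat on the magnifier: underside of the 8 mm hinge pin, 4 mm below its axis. A plate fully home touches it. Fingers that draw back while they open can pull the clip some mm off again before the jaws grip: keep it pressed home while easing the handles open.
- clip_grip (a point): Between the clip's two handles, 28 mm above the hinge pin: a good place to squeeze along y. Handles (20 mm wide along x, 3.5 thick) reach to 45 mm above the pin in a V, 21 mm over their outer faces near the pin, 40 mm at the top. Squeezing takes 6 to 11 N (spring); at the stop they are parallel, about 20 mm over the outer faces.
- lens_center (a point): Centre of the lens (50 mm over its black rim, 6 thick, square to the magnifier's z), 46 mm from the hinge pin on the magnifier's -x side, level with the pin.
- clip_jaw (a joint): Opening of the sprung jaw, rad: 0 clipped on a 6 mm plate (as on the rest and the arm), -0.12 shut on nothing, 0.44 fully open with the handles squeezed to the stop.
- rest: Parking rest, fixed: dark wood block 75 x 55 x 16 mm, with an upright steel strip in its middle, 24 wide along x, 6 thick along y, its top 66 mm above the table. Origin under the block's centre on the table. The magnifier starts clipped on the strip, fully home or up to 4 mm short of it, its lens towards the robot (-x of the rest).
- stand: Stand, fixed: round dark steel foot, 96 mm across and 16 high, with a fork 48 mm high and 21 thick along y with a black thumb knob on its +y side. Origin under the foot's centre on the table; its -x side looks roughly to the robot.
- stand_arm: Flat aluminium arm of the stand, 24 wide along its x, 6 thick along its y. Origin on its stiff friction hinge, 35 mm above the table; z runs along the arm to its free end 110 mm away. It leans 0.3 to 0.6 rad from the vertical towards the stand's -x side and stays where it is; 2 N m would shift it.
- stand_top (a point): Middle of the arm's free end face, 110 mm from its hinge; axes as stand_arm's: z points out along the arm.
- red_stone: Small red polished stone, 40 x 40 x 22 mm, loose on the table in front of the stand, under the place for the lens. Origin at its underside.
- palm_stone_0: Pink polished stone, 56 x 62 x 30 mm, loose bystander on the table.
- palm_stone_1: Brown polished stone, 50 x 56 x 28 mm, loose bystander on the table.
- palm_stone_2: Pale blue polished stone, 47 x 61 x 30 mm, loose bystander on the table.
Mind the look-alikes: they are no part of the job. What is shaped like the magnifier but yellow is not meant.

How it is judged:
By the outcome, as a careful person would: the job done as asked, in the order asked, and still so for the second after the job is handed in, with the robot touching nothing.
It also fails if it takes over 48 s, if anything falls off the work surface, if the arm or the gripper's body presses on something with over 40 N, if the wrist force passes 120 N, or if a joint passes its speed limit or range.

## Working session

There is one attempt and no reset: what is moved stays moved. The work goes in short steps, Python scripts to look and compute and a tool call to move; the robot and the scene stay as the last step left them, time stands still between calls to the robot, and variables do not carry over. Pictures are saved under pics/ and viewed, and the job is handed in when it is done.

Besides the shell and the picture viewer there is one more tool, called as name(argument=value, ...) on one line, values as JSON. arm_command: Moves the arm, as the interface text tells. Shift numbers are shares of 400 mm and turn numbers shares of 45 degrees, none past 1 either way. Its arguments: {"type":"object","properties":{"series":{"type":"array"},"hand":{"type":"number"},"newtons":{"type":"number"}},"required":["series"]}

```bash
mkdir -p pics
cat > h.py <<'E'
import numpy as np, cv2, pickle
from workcell import env, grab_frame
def snap(tag):
    out={}
    for n in('side','top'):
        f=grab_frame(n); out[n]=f
        cv2.imwrite(f'pics/{tag}_{n}.png',cv2.cvtColor(f['frame'],cv2.COLOR_RGB2BGR))
    pickle.dump(out,open(f'pics/{tag}.pkl','wb'))
    return out
def load(tag): return pickle.load(open(f'pics/{tag}.pkl','rb'))
def ray(f,uv):
    K=np.array(f['intrinsics'],float);k1=float(f['k1']);R=np.array(f['R']);t=np.array(f['t'])
    p=cv2.undistortPoints(np.array([[uv]],float),K,np.array([k1,0,0,0,0.]))[0,0]
    d=R.T@np.array([p[0],p[1],1]); return -R.T@t, d/np.linalg.norm(d)
def onplane(f,uv,z):
    o,d=ray(f,uv); return o+d*(z-o[2])/d[2]
def tri(f1,u1,f2,u2):
    o1,d1=ray(f1,u1);o2,d2=ray(f2,u2)
    s=np.linalg.lstsq(np.c_[d1,-d2],o2-o1,rcond=None)[0]
    a=o1+s[0]*d1;b=o2+s[1]*d2
    return (a+b)/2,np.linalg.norm(a-b)
def proj(f,X):
    R=np.array(f['R']);t=np.array(f['t'])
    return cv2.projectPoints(np.array(X,float).reshape(-1,1,3),cv2.Rodrigues(R)[0],t,np.array(f['intrinsics'],float),np.array([float(f['k1']),0,0,0,0.]))[0].reshape(-1,2)
E
python3 - <<'E'
from h import *
np.set_printoptions(precision=2,suppress=True)
o=snap('a'); print(env.state())
for n in o: print(n,o[n]['intrinsics'],o[n]['k1'],'cam',-np.array(o[n]['R']).T@o[n]['t'],np.array(o[n]['R'])[2])
E
```

```text
{'time_s': 0.1, 'qpos': array([-74.83,  18.35,  89.7 ,  -0.  ,  72.04,  -1.14]), 'qvel': array([-0.02, -0.2 , -0.18,  0.07,  0.11, -0.04]), 'effort': array([  0.  , -41.33, -23.25,   0.07,   0.04,  -0.  ]), 'ee_pos': array([ 161.44, -551.43,  224.21]), 'ee_rot': array([-179.91,   -0.  ,   16.32]), 'force': array([ 0.23,  0.06, -0.35]), 'torque': array([-0.02, -0.02,  0.02]), 'gripper_width': 91.09195677458172}
side [[499.54   0.   242.73]
 [  0.   499.54 202.81]
 [  0.     0.     1.  ]] -0.07746985361710008 cam [515.31 899.74 896.11] [-0.01 -0.75 -0.66]
top [[468.05   0.   252.79]
 [  0.   468.05 190.16]
 [  0.     0.     1.  ]] -0.03614799168588875 cam [ 395.14   38.69 1410.07] [ 0.1   0.01 -0.99]
```

View pics/a_side.png

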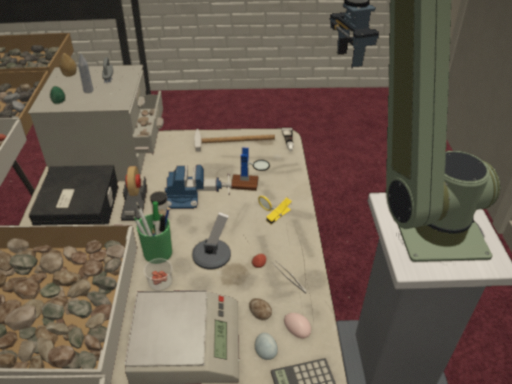

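View pics/a_top.png

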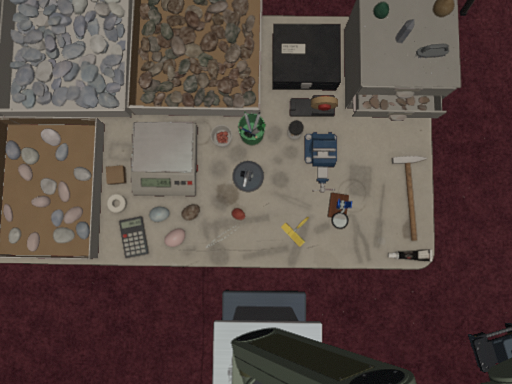

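The blue magnifier is on the rest: handles at side (244,160), lens (261,165), and top (344,204)/(340,220). The yellow look-alike is at side (280,210), top (295,233), and is not meant. The stand's arm is at side (218,230), top (246,177). I'll confirm this in enlarged crops.

Run:
```python
from h import *
o=load('a')
def crop(n,x0,y0,x1,y1,s):
    im=cv2.cvtColor(o[n]['frame'],cv2.COLOR_RGB2BGR)[y0:y1,x0:x1]
    return cv2.resize(im,None,fx=s,fy=s,interpolation=cv2.INTER_CUBIC)
a=crop('side',180,135,310,205,6); cv2.imwrite('pics/c1.png',a)
a=crop('side',180,200,280,275,7); cv2.imwrite('pics/c2.png',a)
a=crop('top',225,150,365,250,5); cv2.imwrite('pics/c3.png',a)
```

```text
(no output)
```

View pics/c1.png

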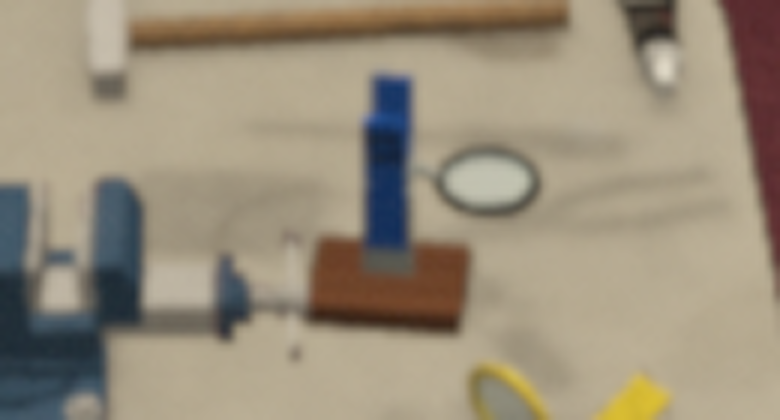

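View pics/c2.png

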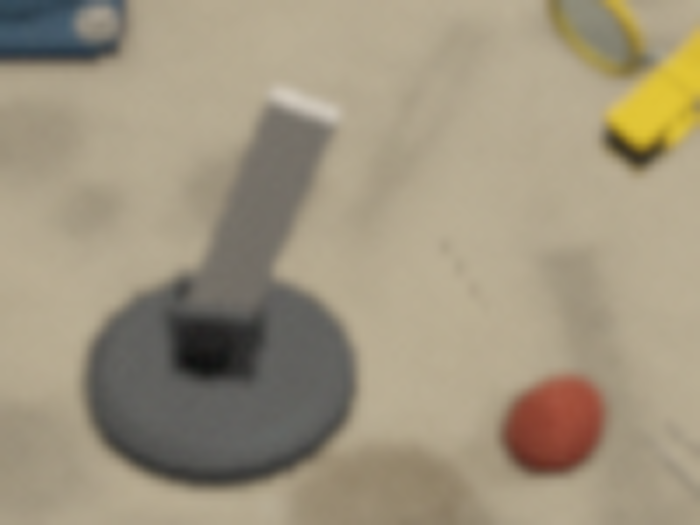

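View pics/c3.png

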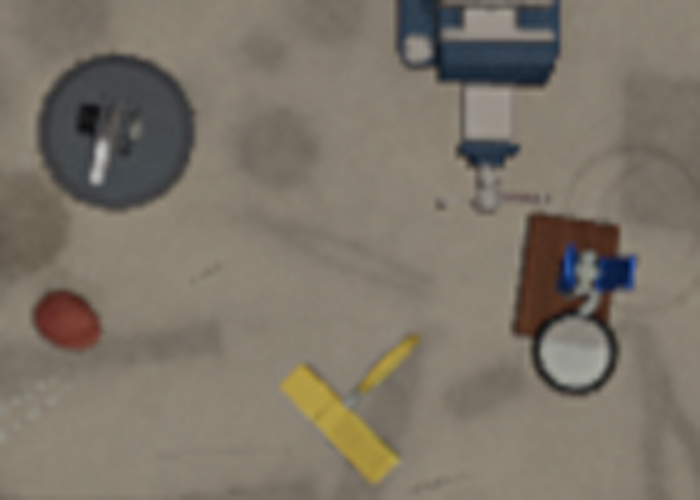

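```bash
cat > m.py <<'E'
from h import *
np.set_printoptions(precision=2,suppress=True)
o=load('a');S,T=o['side'],o['top']
def hsv(f,box,s=8):
    x0,y0,x1,y1=box
    im=cv2.resize(f['frame'][y0:y1,x0:x1],None,fx=s,fy=s,interpolation=cv2.INTER_CUBIC)
    return cv2.cvtColor(im,cv2.COLOR_RGB2HSV),im
def full(p,box,s=8): return (np.asarray(p,float)+.5)/s-.5+np.array(box[:2])
def big(m):
    c=cv2.findContours(m.astype(np.uint8),0,cv2.CHAIN_APPROX_NONE)[0]
    return max(c,key=cv2.contourArea)
E
python3 - <<'E'
from m import *
# block
b=(225,160,275,195)
def rect(f,box,fn):
    h,im=hsv(f,box);m=fn(h);c=big(m);return c,m,im
bs=(180+45,170,275,195);bt=(322,188,356,232)
for n,f,box in(('S',S,bs),('T',T,bt)):
    h,im=hsv(f,box); m=((h[...,0]<14)|(h[...,0]>170))&(h[...,1]>110)
    c=big(m); p=full(c[:,0],box); hu=cv2.convexHull(p.astype(np.float32))
    ap=cv2.approxPolyDP(hu,1.2,True)[:,0]
    print(n,ap)
    for q in ap: print(q,onplane(f,q,16))
# lens
h,im=hsv(T,(325,205,355,235)); 
m=(h[...,2]<75); c=big(m); e=cv2.fitEllipse(c); print('lensT',full(e[0],(325,205)),np.array(e[1])/8)
lt=full(e[0],(325,205))
h,im=hsv(S,(249,155,275,175)); 
m=(h[...,2]<110);c=big(m); e=cv2.fitEllipse(c); print('lensS',full(e[0],(249,155)),np.array(e[1])/8,np.median(h[...,2]))
ls=full(e[0],(249,155))
print(tri(S,ls,T,lt))
# foot
for n,f,box in(('S',S,(185,235,238,272)),('T',T,(228,157,268,195))):
    h,im=hsv(f,box); print(n,[h[im.shape[0]*k//10,im.shape[1]//2] for k in range(0,10)])
    m=(h[...,2]<115);c=big(m);e=cv2.fitEllipse(cv2.convexHull(c)); q=full(e[0],box);print('foot',q,np.array(e[1])/8,onplane(f,q,16),onplane(f,q,8))
# arm end white
h,im=hsv(T,(225,160,265,195));m=h[...,2]>165;c=big(m);r=cv2.minAreaRect(c);print('endT',full(cv2.boxPoints(r),(225,160)))
h,im=hsv(S,(210,205,235,225));m=h[...,2]>195;c=big(m);r=cv2.minAreaRect(c);print('endS',full(cv2.boxPoints(r),(210,205)))
E
```

```text
S [[233.06 175.19]
 [256.81 176.06]
 [255.31 188.81]
 [232.06 187.44]]
[233.06 175.19] [ 528.51 -229.17   16.  ]
[256.81 176.06] [ 460.76 -223.16   16.  ]
[255.31 188.81] [ 467.21 -166.16   16.  ]
[232.06 187.44] [ 531.53 -173.98   16.  ]
T [[347.81 194.94]
 [347.56 199.56]
 [339.94 210.94]
 [331.69 216.56]
 [328.06 215.94]
 [330.81 193.19]]
[347.81 194.94] [ 528.12 -235.74   16.  ]
[347.56 199.56] [ 514.23 -234.9    16.  ]
[339.94 210.94] [ 479.89 -211.93   16.  ]
[331.69 216.56] [ 462.79 -187.27   16.  ]
[328.06 215.94] [ 464.5  -176.47   16.  ]
[330.81 193.19] [ 532.68 -184.82   16.  ]
lensT [339.16 218.23] [15.42 21.57]
lensS [260.62 164.14] [11.82 16.68] 164.0
(array([ 453.67, -198.51,   76.76]), np.float64(3.4362937658904675))
S [array([ 18,  32, 119], dtype=uint8), array([ 18,  28, 117], dtype=uint8), array([ 18,  29, 113], dtype=uint8), array([30,  9, 57], dtype=uint8), array([150,   9,  30], dtype=uint8), array([15, 11, 48], dtype=uint8), array([30,  5, 98], dtype=uint8), array([30,  3, 97], dtype=uint8), array([30,  8, 94], dtype=uint8), array([30, 13, 59], dtype=uint8)]
foot [210.92 253.85] [30.81 38.34] [583.04  76.01  16.  ] [583.65  68.52   8.  ]
T [array([ 19,  43, 131], dtype=uint8), array([18, 34, 91], dtype=uint8), array([98, 14, 74], dtype=uint8), array([105,  14,  74], dtype=uint8), array([15, 14, 74], dtype=uint8), array([18, 15, 85], dtype=uint8), array([15,  7, 69], dtype=uint8), array([99, 24, 74], dtype=uint8), array([102,  33,  78], dtype=uint8), array([15,  8, 67], dtype=uint8)]
foot [247.71 175.91] [32.23 32.71] [581.38  64.65  16.  ] [582.45  64.8    8.  ]
endT [[242.94 185.47]
 [244.29 178.15]
 [245.91 178.44]
 [244.56 185.77]]
endS [[218.31 213.19]
 [219.04 211.38]
 [228.04 215.07]
 [227.31 216.87]]
```

Run:
```python
from m import *
t=(244.43,181.96);s=(223.2,214.1)
print('end',tri(S,s,T,t), onplane(S,s,127),onplane(T,t,127))
# end edges: far(+x, high) & near(-x, low) ends
print(tri(S,(218.6,212.3),T,(245.1,178.3)),tri(S,(227.7,216),T,(243.75,185.6)))
# lens : inner glass bright
h,im=hsv(T,(328,208,352,232)); print(h[::16,96,2]); m=(h[...,2]<100);
m2=(h[...,2]>120)&True
n,l,st,ce=cv2.connectedComponentsWithStats(m2.astype(np.uint8)); print([(st[i],full(ce[i],(328,208))) for i in range(1,n) if st[i,4]>1000])
h,im=hsv(S,(250,156,274,174)); m2=(h[...,2]>130)
n,l,st,ce=cv2.connectedComponentsWithStats(m2.astype(np.uint8)); print([(st[i],full(ce[i],(250,156))) for i in range(1,n) if st[i,4]>1000])
# blue
for nme,f,box in(('S',S,(236,142,256,182)),('T',T,(334,196,356,212))):
    h,im=hsv(f,box);m=(abs(h[...,0].astype(int)-112)<14)&(h[...,1]>140)
    c=big(m);n,l,st,ce=cv2.connectedComponentsWithStats(m.astype(np.uint8)); print(nme,[(st[i][:4]/8+np.r_[box[0],box[1],0,0],st[i][4]/64) for i in range(1,n) if st[i,4]>200])
    cv2.imwrite(f'pics/b{nme}.png',cv2.cvtColor(cv2.resize(im,None,fx=2.2,fy=2.2 if nme=="T" else 1.8),cv2.COLOR_RGB2BGR))
```

```text
end (array([548.72,  71.  , 139.81]), np.float64(1.37102690015689)) [549.98  56.83 127.  ] [549.58  71.37 127.  ]
(array([558.62,  69.22, 143.85]), np.float64(1.9788264348731672)) (array([538.95,  72.83, 135.48]), np.float64(0.9310583107257009))
[ 94  73  42 121 134 134 153 154 157 162  65 132]
[(array([    0,     0,   192,   192, 12080], dtype=int32), array([341.89, 223.84])), (array([  42,   48,  107,  105, 8620], dtype=int32), array([339.51, 220.14]))]
[(array([    0,     0,   192,   144, 16991], dtype=int32), array([261.82, 164.23])), (array([  31,   39,  118,   68, 6274], dtype=int32), array([260.78, 164.63]))]
S [(array([241.75, 148.75,   5.88,  27.12]), np.float64(127.578125))]
T [(array([337.12, 199.5 ,   3.25,   8.5 ]), np.float64(18.828125)), (array([344.12, 201.62,   7.75,   6.12]), np.float64(35.703125))]
```

View pics/bT.png

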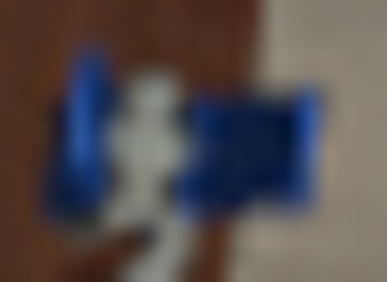

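View pics/bS.png

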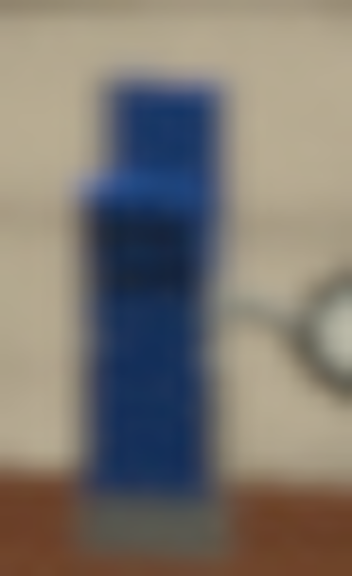

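Run:
```python
from m import *
L,e=tri(S,(260.78,164.63),T,(339.51,220.14));print('lens',L,e)
# min-area rect of glass/rim etc; handle tops. +y handle top edge S: bS px->
sx=lambda p:(np.array(p)/np.array([2.2*8,1.8*8])+np.array([236,142])-.5)
tx=lambda p:(np.array(p)/(2.2*8)+np.array([334,196])-.5)
# crude corners of top edges
for nm,a,b in(('+y hi-left(+x)',(85,180),(95,45)),('+y right(-x)',(205,190),(45,215)),('-y left(+x)',(105,82),(315,90)),('-y right',(225,85),(310,210))):
    print(nm,sx(a),tx(b),tri(S,sx(a),T,tx(b)))
# jaw bottom of +y jaw in side
for p in((85,492),(215,495)): print('jawbottom',sx(p),onplane(S,sx(p),37))
# strip bottom edge
for p in((80,552),(235,555)): print('stripbottom',sx(p),onplane(S,sx(p),16))
# overlay arm prediction
f=S['frame'];
def model(th,yaw,foot):
    y=np.radians(yaw);X=np.array([np.cos(y),np.sin(y),0]);Y=np.array([-np.sin(y),np.cos(y),0]);Z=np.array([0,0,1.])
    az=np.cos(th)*Z-np.sin(th)*X; ax=np.cos(th)*X+np.sin(th)*Z
    h=np.array([*foot,35.])
    P=[h+az*l+ax*w+Y*3 for l,w in((40,-12),(110,-12),(110,12),(40,12))]
    P+= [h+az*110+ax*w-Y*3 for w in(12,-12)]
    return P
for nm,f,box in(('S',S,(180,200,280,275)),('T',T,(225,150,265,200))):
    k=8 if nm=='S' else 12
    im=cv2.resize(cv2.cvtColor(f['frame'],cv2.COLOR_RGB2BGR)[box[1]:box[3],box[0]:box[2]],None,fx=k,fy=k,interpolation=cv2.INTER_CUBIC)
    for th,col in((.31,(0,255,0)),(.40,(0,0,255))):
        p=proj(f,model(th,-10.5,(581.7,65.5)));q=((p-np.array(box[:2])+.5)*k).astype(int)
        cv2.polylines(im,[q],False,col,1)
    cv2.imwrite(f'pics/ov{nm}.png',im)
```

```text
lens [ 450.74 -200.37   73.36] 1.2968904071919785
+y hi-left(+x) [240.33 154.  ] [338.9  198.06] (array([ 508.31, -190.87,  117.31]), np.float64(2.242785257444662))
+y right(-x) [247.15 154.69] [336.06 207.72] (array([ 485.76, -182.93,  119.68]), np.float64(6.8472982154438125))
-y left(+x) [241.47 147.19] [351.4  200.61] (array([ 503.31, -226.25,  114.51]), np.float64(0.5586970946878502))
-y right [248.28 147.4 ] [351.11 207.43] (array([ 484.54, -225.47,  113.95]), np.float64(0.9069220407275987))
jawbottom [240.33 175.67] [ 507.94 -199.48   37.  ]
jawbottom [247.72 175.88] [ 487.37 -197.94   37.  ]
stripbottom [240.05 179.83] [ 508.85 -207.25   16.  ]
stripbottom [248.85 180.04] [ 483.98 -205.59   16.  ]
```

View pics/ovS.png

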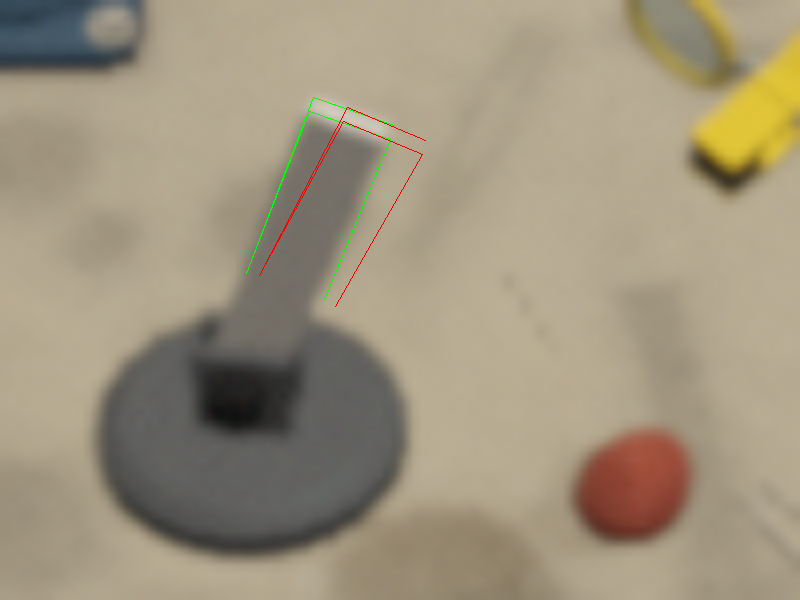

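View pics/ovT.png

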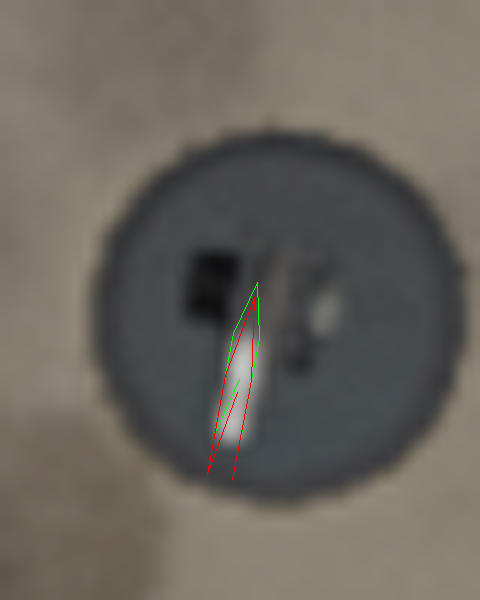

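The blue magnifier is on the rest, fixed to a strip and with a round lens on the robot side. The yellow one lies on the table, so it's not meant. Pin is at about (496,-206,72), yaw about -6°. The arm end is at about (549,71,140), lean about 0.305 rad, yaw about -10.5°. Heights and reach fit. I'll move above the clip.

arm_command(series=[0.06, 0.062, -0.006, 0, 0, -0.0354, 0.06, 0.062, -0.006, 0, 0, -0.0354, 0.06, 0.062, -0.006, 0, 0, -0.0354, 0.06, 0.062, -0.006, 0, 0, -0.0354, 0.06, 0.062, -0.006, 0, 0, -0.0354, 0.06, 0.062, -0.006, 0, 0, -0.0354, 0.06, 0.062, -0.006, 0, 0, -0.0354, 0.06, 0.062, -0.006, 0, 0, -0.0354, 0.06, 0.062, -0.006, 0, 0, -0.0354, 0.06, 0.062, -0.006, 0, 0, -0.0354, 0.06, 0.062, -0.006, 0, 0, -0.0354, 0.06, 0.062, -0.006, 0, 0, -0.0354, 0.06, 0.062, -0.006, 0, 0, -0.0354, 0.06, 0.062, -0.006, 0, 0, -0.0354, 0, 0, 0, 0, 0, 0, 0, 0, 0, 0, 0, 0], hand=0.7, newtons=25)

```text
time_s: 1.43
ee_pos: [498.0, -203.4, 190.6]
ee_rot: [-180.0, 0.1, -5.8]
force: [-0.7, -0.2, -0.7]
gripper_width: 64.2
```

arm_command(series=[-0.002, -0.002, -0.065, 0, 0, 0, -0.002, -0.002, -0.06, 0, 0, 0, 0, 0, 0, 0, 0, 0])

```text
time_s: 1.68
ee_pos: [491.9, -205.9, 137.4]
ee_rot: [-179.9, 0.5, -6.0]
force: [-0.4, 0.6, -1.3]
gripper_width: 64.0
```

Run:
```python
from h import *
o=snap('b');print(env.state()['ee_pos'])
for n,b in(('side',(205,110,290,190)),('top',(310,170,375,235))):
    im=cv2.imread(f'pics/b_{n}.png')[b[1]:b[3],b[0]:b[2]]
    im=cv2.resize(im,None,fx=7,fy=7,interpolation=cv2.INTER_CUBIC)
    # grasp line projected through TCP axis
    e=np.array(env.state()['ee_pos'])
    for z in(e[2]-11,e[2]-40,72):
        q=((proj(o[n],[e[0],e[1],z])[0]-np.array(b[:2])+.5)*7).astype(int);cv2.circle(im,tuple(map(int,q)),3,(0,255,255),-1)
    cv2.imwrite(f'pics/b{n}c.png',im)
```

```text
[ 494.9000602  -206.97838742  141.18522895]
```

View pics/bsidec.png

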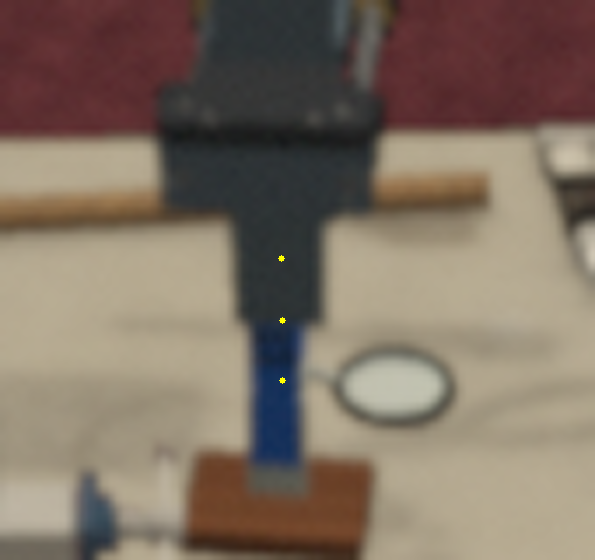

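View pics/btopc.png

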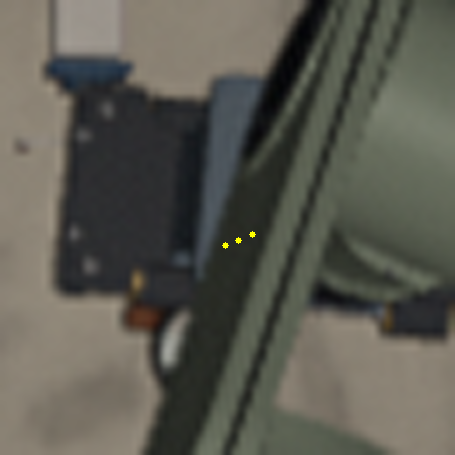

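The side view shows the fingers centred on the blue clip (crop column 280 against 277). The arm hides the clip in the top view. I'll descend and squeeze.

arm_command(series=[0.002, 0.001, -0.03, 0, 0, 0, 0, 0, -0.03, 0, 0, 0, 0, 0, -0.03, 0, 0, 0, 0, 0, -0.028, 0, 0, 0, 0, 0, 0, 0, 0, 0, 0, 0, 0, 0, 0, 0])

```text
time_s: 2.28
ee_pos: [497.2, -206.6, 95.4]
ee_rot: [180.0, -0.1, -6.0]
force: [0.3, -0.7, 0.1]
gripper_width: 63.7
```

arm_command(series=[0, 0, 0, 0, 0, 0, 0, 0, 0, 0, 0, 0, 0, 0, 0, 0, 0, 0, 0, 0, 0, 0, 0, 0, 0, 0, 0, 0, 0, 0, 0, 0, 0, 0, 0, 0], hand=0.42)

```text
time_s: 2.78
ee_pos: [496.9, -206.1, 94.4]
ee_rot: [180.0, -0.0, -6.0]
force: [-0.3, -2.0, -0.2]
gripper_width: 38.3
```

Run:
```python
from h import *
o=snap('c');s=env.state();print(s['ee_pos'],s['force'],s['gripper_width'])
for n,b in(('side',(205,110,290,190)),):
    im=cv2.imread(f'pics/c_{n}.png')[b[1]:b[3],b[0]:b[2]]
    cv2.imwrite(f'pics/c{n}c.png',cv2.resize(im,None,fx=8,fy=7,interpolation=cv2.INTER_CUBIC))
```

```text
[ 496.79907758 -206.02731227   94.22258999] [ 0.53910107 -0.90171415  0.67558267] 38.35978698791894
```

View pics/csidec.png

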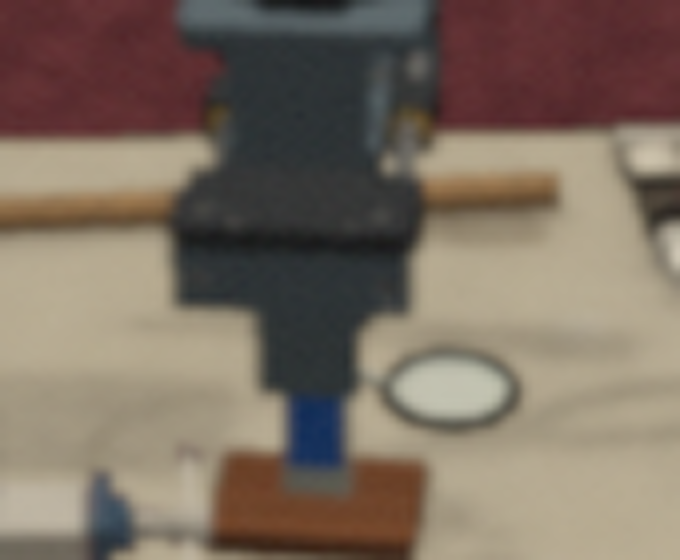

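The fingers straddle the handles with almost no side force. Squeezing now.

arm_command(series=[0, 0, 0, 0, 0, 0, 0, 0, 0, 0, 0, 0], hand=0.33)

```text
time_s: 3.05
ee_pos: [496.9, -205.7, 94.3]
ee_rot: [-180.0, -0.0, -6.0]
force: [0.6, -0.6, 1.2]
gripper_width: 30.6
```

arm_command(series=[0, 0, 0, 0, 0, 0, 0, 0, 0, 0, 0, 0, 0, 0, 0, 0, 0, 0, 0, 0, 0, 0, 0, 0, 0, 0, 0, 0, 0, 0], hand=0.0)

```text
time_s: 3.47
ee_pos: [497.7, -206.0, 95.5]
ee_rot: [180.0, -0.2, -6.0]
force: [-0.4, 0.1, 6.8]
gripper_width: 19.5
```

Run:
```python
from h import *
o=snap('d');s=env.state();print(s['ee_pos'],s['force'],s['torque'],s['gripper_width'])
for n,b in(('side',(205,110,290,190)),):
    im=cv2.imread(f'pics/d_{n}.png')[b[1]:b[3],b[0]:b[2]]
    cv2.imwrite(f'pics/d{n}c.png',cv2.resize(im,None,fx=8,fy=7,interpolation=cv2.INTER_CUBIC))
```

```text
[ 497.74312136 -205.99651183   95.44543265] [0.47258023 0.31295767 6.72692203] [0.14265778 0.09369888 0.00573753] 19.12101492017421
```

View pics/dsidec.png

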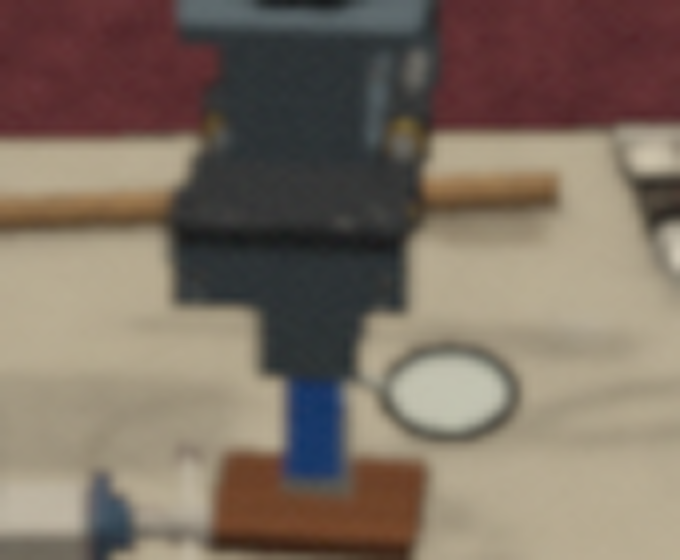

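The clip is fully squeezed (19 mm) and the 6.8 N upward reaction shows it is pressed home, so the pin lies about 25.4 mm below the TCP. Lifting.

arm_command(series=[0, 0, 0.01, 0, 0, 0, 0, 0, 0.02, 0, 0, 0, 0, 0, 0.03, 0, 0, 0, 0, 0, 0.04, 0, 0, 0, 0, 0, 0.05, 0, 0, 0, 0, 0, 0.06, 0, 0, 0, 0, 0, 0.06, 0, 0, 0, 0, 0, 0.06, 0, 0, 0, 0, 0, 0, 0, 0, 0])

```text
time_s: 4.32
ee_pos: [499.0, -206.8, 231.3]
ee_rot: [179.8, -0.5, -6.0]
force: [0.6, -0.9, 0.0]
gripper_width: 19.7
```

Run:
```python
from h import *
o=snap('e');s=env.state();print(s['ee_pos'],s['ee_rot'],s['force'],s['torque'],s['gripper_width'])
```

```text
[ 496.77670808 -205.83877894  226.75222793] [ 1.79973392e+02 -7.02091598e-02 -5.98150726e+00] [ 0.06523235  0.31234413 -1.07463227] [0.07257155 0.07206345 0.03143672] 19.548752692127433
```

View pics/e_side.png

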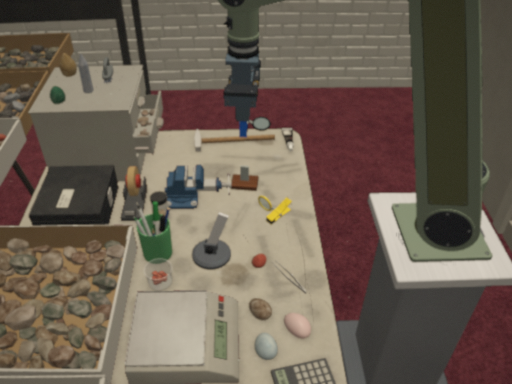

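Run:
```python
from scipy.spatial.transform import Rotation as R
import numpy as np
Rf=R.from_euler('z',-10.5,degrees=True)*R.from_euler('y',-17.5,degrees=True)*R.from_euler('x',180,degrees=True)
R0=R.from_euler('z',-6,degrees=True)*R.from_euler('x',180,degrees=True)
print((Rf*R0.inv()).as_rotvec(degrees=True)/45, Rf.as_euler('xyz',degrees=True), Rf.as_matrix())
print((np.array([522.3,76.2,225.1])-[496.8,-205.9,227])/400)
```

```text
[-0.05581694 -0.38496275 -0.09922122] [180.  -17.5 -10.5] [[ 9.37746872e-01 -1.82235525e-01  2.95670453e-01]
 [-1.73801110e-01 -9.83254908e-01 -5.47992794e-02]
 [ 3.00705800e-01  1.14491749e-16 -9.53716951e-01]]
[ 0.06375  0.70525 -0.00475]
```

arm_command(series=[0.0053, 0.0588, 0, -0.00465, -0.03208, -0.00827, 0.0053, 0.0588, 0, -0.00465, -0.03208, -0.00827, 0.0053, 0.0588, 0, -0.00465, -0.03208, -0.00827, 0.0053, 0.0588, 0, -0.00465, -0.03208, -0.00827, 0.0053, 0.0588, 0, -0.00465, -0.03208, -0.00827, 0.0053, 0.0588, 0, -0.00465, -0.03208, -0.00827, 0.0053, 0.0588, 0, -0.00465, -0.03208, -0.00827, 0.0053, 0.0588, 0, -0.00465, -0.03208, -0.00827, 0.0053, 0.0588, 0, -0.00465, -0.03208, -0.00827, 0.0053, 0.0588, 0, -0.00465, -0.03208, -0.00827, 0.0053, 0.0588, 0, -0.00465, -0.03208, -0.00827, 0.0053, 0.0588, 0, -0.00465, -0.03208, -0.00827, 0, 0, 0, 0, 0, 0, 0, 0, 0, 0, 0, 0])

```text
time_s: 5.58
ee_pos: [520.7, 77.2, 224.2]
ee_rot: [179.9, -17.3, -10.3]
force: [0.4, -0.1, -1.1]
gripper_width: 19.4
```

```bash
cat > v.py <<'E'
import sys
from h import *
np.set_printoptions(precision=2,suppress=True)
tag=sys.argv[1];o=snap(tag);s=env.state();print(s['time_s'],s['ee_pos'],s['ee_rot'],s['force'],s['torque'],s['gripper_width'])
for n,b in(('side',(180,145,270,225)),('top',(215,145,285,215))):
    im=cv2.imread(f'pics/{tag}_{n}.png')[b[1]:b[3],b[0]:b[2]]
    cv2.imwrite(f'pics/{tag}{n}c.png',cv2.resize(im,None,fx=7,fy=7,interpolation=cv2.INTER_CUBIC))
E
python3 v.py f
```

```text
5.6833 [521.46  75.88 224.93] [179.91 -17.35 -10.46] [-0.07  0.23 -1.71] [ 0.07  0.27 -0.  ] 19.471289347096867
```

View pics/fsidec.png

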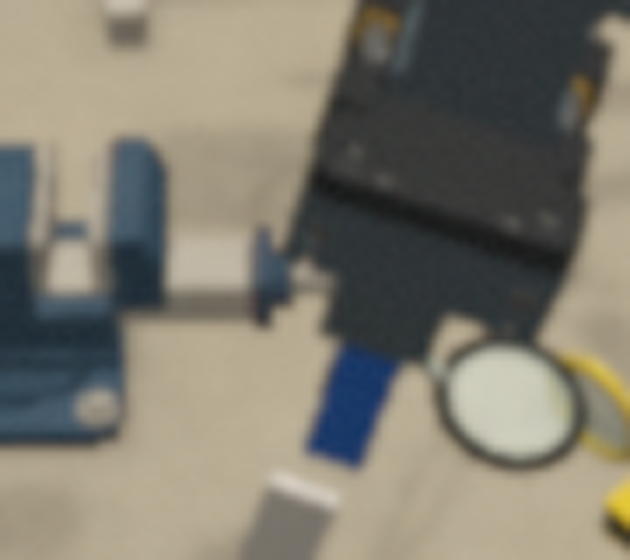

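View pics/ftopc.png

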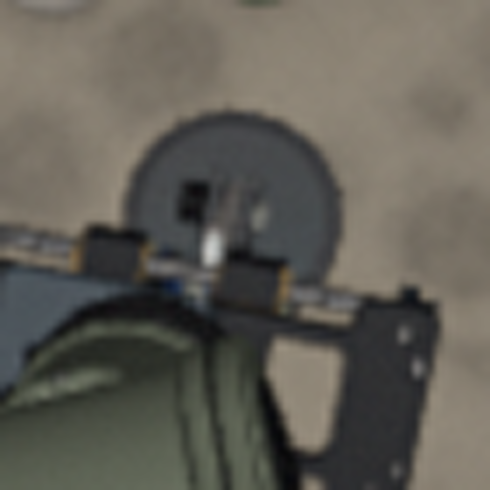

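```bash
cat > lat.py <<'E'
import sys
from m import *
tag=sys.argv[1]
o=load(tag);S=o['side']
s_ee=np.array(eval(sys.argv[2])) if len(sys.argv)>2 else None
th=.305;ps=np.radians(-10.5)
X=np.array([np.cos(ps),np.sin(ps),0]);Y=np.array([-np.sin(ps),np.cos(ps),0]);Z=np.array([0,0,1.])
az=np.cos(th)*Z-np.sin(th)*X;ax=np.cos(th)*X+np.sin(th)*Z
E0=np.array([548.7,71.3,139.8])
def uv(p,yo,ref):
    o_,d=ray(S,p);P=o_+d*(((ref-o_)@Y+yo)/(d@Y));return (P-E0)@ax,(P-E0)@az
def edges(mask,box,rows):
    L=[];Rr=[]
    for r in rows:
        c=np.where(mask[r])[0]
        if len(c)<8: continue
        L.append(full((c[0]-.5,r),box));Rr.append(full((c[-1]+.5,r),box))
    return L,Rr
box=(205,160,260,245)
h,im=hsv(S,box)
mb=((abs(h[...,0].astype(int)-112)<14)&(h[...,1]>120)).astype(np.uint8)
x0=int((224-205)*8)
# jaw blob
n,l,st,ce=cv2.connectedComponentsWithStats(mb)
i=min([k for k in range(1,n) if st[k,4]>1500],key=lambda k:np.hypot(*(ce[k]-np.array([(228-205)*8,(203-160)*8]))))
cb=big(l==i);rj=cv2.minAreaRect(cb);pj=full(cv2.boxPoints(rj),box)
print('jaw box uv');[print(p,uv(p,11,s_ee)) for p in pj]
print('jaw centre',uv(full(rj[0],box),11,s_ee))
# arm: gray face below end
ma=((h[...,1]<30)&(h[...,2]>80)&(h[...,2]<150))
m2=((h[...,1]<40)).astype(np.uint8)
for r in range(216,236,4):
    row=int((r-160+.5)*8); v=h[row,:,1].astype(int); c=np.where(v[:240]<25)[0]
    if len(c): 
        a=full((c[0],row),box);b=full((c[-1],row),box);print(r,a[0],b[0],uv(a,3,E0),uv(b,3,E0))
w=(h[...,2]>185);w[:int((211-160)*8)]=0;w[int((219-160)*8):]=0;w[:,int((235-205)*8):]=0
cw=big(w);rw=cv2.minAreaRect(cw);print('white centre',full(rw[0],box),np.array(rw[1])/8,uv(full(rw[0],box),0,E0))
E
python3 lat.py f [521.46,75.88,224.93]
```

```text
jaw box uv
[223.33 208.05] (np.float64(5.980612901958171), np.float64(27.700631714062116))
[229.15 193.34] (np.float64(5.696590259085599), np.float64(73.8359983593204))
[236.14 196.11] (np.float64(-10.345550290837284), np.float64(72.85352800662997))
[230.32 210.82] (np.float64(-10.525480061318573), np.float64(26.609498794787125))
jaw centre (np.float64(-2.292497687009567), np.float64(50.579866932412806))
216 225.6875 226.6875 (np.float64(-5.857457525533549), np.float64(-0.34225443064646505)) (np.float64(-7.944896732152277), np.float64(0.6590279493422286))
white centre [222.99 213.5 ] [12.62  3.71] (np.float64(1.6823273235725063), np.float64(1.6164472179715215))
```

```bash
cat >> lat.py <<'E'
print('--')
for r in range(218,233,3):
    row=int((r-160+.5)*8)
    for off in(0,):
        v=cv2.GaussianBlur(im,(0,0),2)[row].astype(int);sat=v[:,0]-v[:,2]  # R-B
        seg=sat[:240]; k=np.argmin(seg); th_=(seg.min()+np.median(seg))/2
        a=k
        while a>0 and seg[a]<th_:a-=1
        b=k
        while b<239 and seg[b]<th_:b+=1
        pa=full((a+.5,row),box);pb=full((b-.5,row),box)
        ua,ub=uv(pa,3,E0),uv(pb,3,E0);print(r,pa[0],pb[0],np.array(ua),np.array(ub),'mid',(ua[0]+ub[0])/2)
E
python3 lat.py f [521.46,75.88,224.93] | sed -n '/--/,$p'
```

```text
--
218 216.375 227.0 [ 12.08 -15.69] [-10.27  -4.94] mid 0.9040784650499152
221 214.875 225.625 [ 12.85 -26.28] [ -9.91 -15.28] mid 1.4689449841498785
224 214.0 224.125 [ 12.29 -36.35] [ -9.28 -25.88] mid 1.5045745884914767
227 212.375 223.25 [ 13.33 -47.34] [ -9.97 -35.96] mid 1.6822637372430531
230 211.5 221.75 [ 12.77 -57.67] [ -9.33 -46.82] mid 1.7200123427879621
```

Measured in the side view, the clip sits about 4 mm off the arm's centre line, towards the lean side. I'll correct that, come down 18 mm and check.

arm_command(series=[0.0092, -0.0017, 0.0029, 0, 0, 0, 0.0044, -0.0008, -0.0143, 0, 0, 0, 0.0044, -0.0008, -0.0143, 0, 0, 0, 0.0044, -0.0008, -0.0143, 0, 0, 0, 0, 0, 0, 0, 0, 0, 0, 0, 0, 0, 0, 0])

```text
time_s: 6.18
ee_pos: [530.9, 74.4, 209.3]
ee_rot: [180.0, -17.4, -10.5]
force: [0.3, -0.3, -0.4]
gripper_width: 19.0
```

```bash
python3 v.py g
python3 - <<'E'
from h import *
print(np.array(env.state()['ee_pos']))
E
```

```text
6.2833 [531.22  74.66 210.11] [179.99 -17.5  -10.49] [ 0.46  0.91 -0.44] [ 0.12  0.23 -0.02] 19.43082053642655
[531.2195295   74.65608741 210.11235852]
```

View pics/gsidec.png

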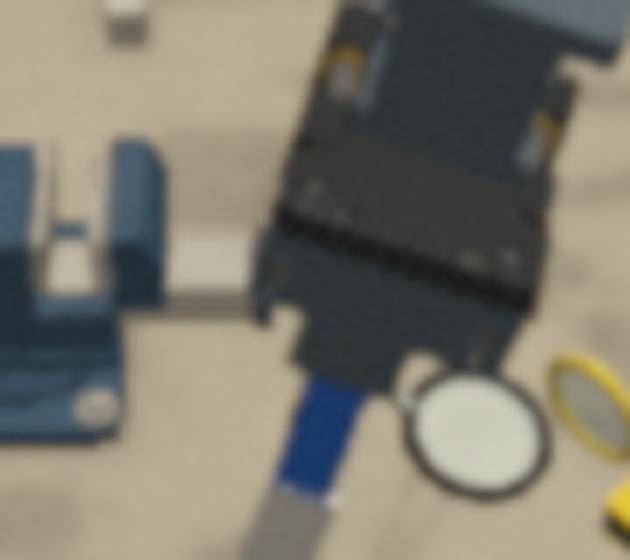

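View pics/gtopc.png

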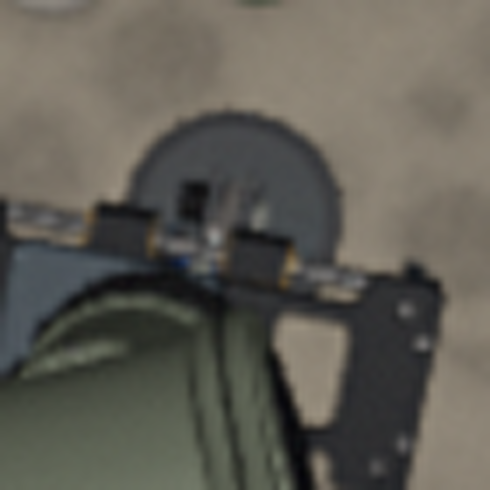

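The clip is centred on the arm in the side view (columns 303 and 302), and y lines up in the top view. Descending along the arm.

arm_command(series=[0.0037, -0.0007, -0.0119, 0, 0, 0, 0.0037, -0.0007, -0.0119, 0, 0, 0, 0.0037, -0.0007, -0.0119, 0, 0, 0, 0.0037, -0.0007, -0.0119, 0, 0, 0, 0, 0, 0, 0, 0, 0, 0, 0, 0, 0, 0, 0])

```text
time_s: 6.78
ee_pos: [536.9, 73.5, 190.5]
ee_rot: [180.0, -17.4, -10.5]
force: [0.2, -0.5, 0.4]
gripper_width: 19.3
```

arm_command(series=[0.0037, -0.0007, -0.0119, 0, 0, 0, 0.0037, -0.0007, -0.0119, 0, 0, 0, 0.0022, -0.0004, -0.0072, 0, 0, 0, 0, 0, 0, 0, 0, 0, 0, 0, 0, 0, 0, 0])

```text
time_s: 7.2
ee_pos: [540.8, 72.9, 178.4]
ee_rot: [180.0, -17.5, -10.5]
force: [0.7, 0.4, -0.6]
gripper_width: 19.1
```

```bash
python3 v.py i
```

```text
7.3 [541.02  72.92 178.83] [180.   -17.51 -10.49] [0.52 0.38 0.54] [ 0.08  0.23 -0.02] 19.17311317189701
```

View pics/isidec.png

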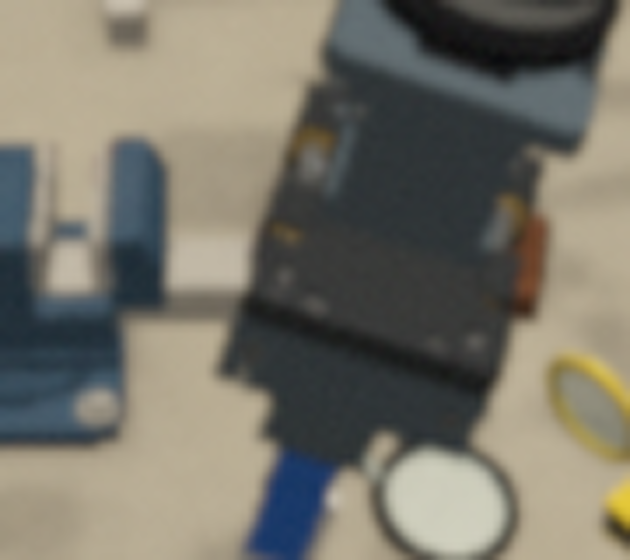

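No contact yet. Continuing gently.

arm_command(series=[0.0019, -0.0003, -0.006, 0, 0, 0, 0.0019, -0.0003, -0.006, 0, 0, 0, 0.0011, -0.0002, -0.0036, 0, 0, 0, 0, 0, 0, 0, 0, 0, 0, 0, 0, 0, 0, 0])

```text
time_s: 7.72
ee_pos: [542.8, 72.6, 172.3]
ee_rot: [180.0, -17.5, -10.5]
force: [0.4, -0.2, -1.0]
gripper_width: 19.4
```

arm_command(series=[0.0011, -0.0002, -0.0036, 0, 0, 0, 0, 0, 0, 0, 0, 0, 0, 0, 0, 0, 0, 0])

```text
time_s: 7.97
ee_pos: [543.3, 72.5, 171.0]
ee_rot: [180.0, -17.5, -10.5]
force: [-0.3, 0.1, -1.2]
gripper_width: 19.3
```

arm_command(series=[0.0008, -0.0001, -0.0024, 0, 0, 0, 0, 0, 0, 0, 0, 0, 0, 0, 0, 0, 0, 0])

```text
time_s: 8.22
ee_pos: [543.6, 72.5, 170.1]
ee_rot: [180.0, -17.5, -10.5]
force: [-0.9, 0.0, -1.6]
gripper_width: 19.2
```

arm_command(series=[0.0008, -0.0001, -0.0024, 0, 0, 0, 0, 0, 0, 0, 0, 0, 0, 0, 0, 0, 0, 0])

```text
time_s: 8.47
ee_pos: [543.9, 72.4, 169.1]
ee_rot: [180.0, -17.5, -10.5]
force: [0.0, 0.6, -0.4]
gripper_width: 19.4
```

arm_command(series=[0.0008, -0.0001, -0.0024, 0, 0, 0, 0, 0, 0, 0, 0, 0, 0, 0, 0, 0, 0, 0])

```text
time_s: 8.72
ee_pos: [544.2, 72.4, 168.7]
ee_rot: [-180.0, -17.5, -10.5]
force: [-3.3, 0.4, 5.3]
gripper_width: 19.4
```

Contact at v = 29 mm, where 29.4 was expected. Pressing a little more and looking.

arm_command(series=[0.0008, -0.0001, -0.0024, 0, 0, 0, 0, 0, 0, 0, 0, 0, 0, 0, 0, 0, 0, 0])

```text
time_s: 8.97
ee_pos: [544.3, 72.4, 168.5]
ee_rot: [-180.0, -17.5, -10.5]
force: [-6.6, -0.3, 10.3]
gripper_width: 18.9
```

```bash
sed -i 's/(180,145,270,225)/(180,175,270,255)/' v.py; python3 v.py j
```

```text
9.0667 [544.3   72.41 168.5 ] [-179.99  -17.53  -10.51] [-6.9   0.93 10.73] [ 0.05  0.93 -0.07] 19.378377377973404
```

View pics/jsidec.png

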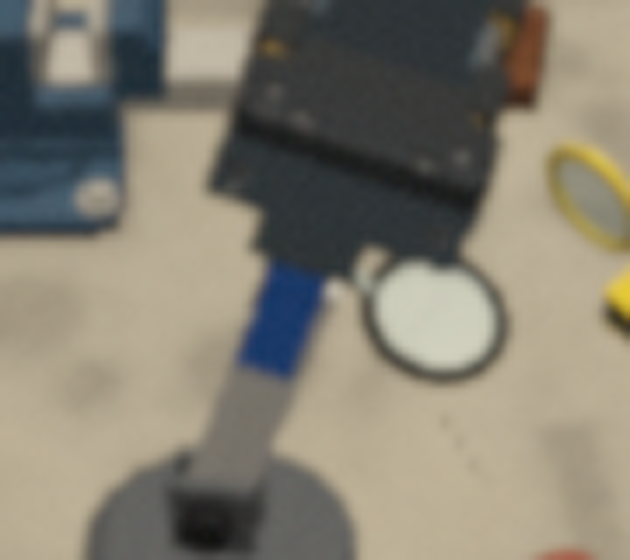

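The clip sits on the arm, in line and centred, pressed with about 12 N. Now easing the handles open in steps and watching the press.

arm_command(series=[0, 0, 0, 0, 0, 0, 0, 0, 0, 0, 0, 0], hand=0.24)

```text
time_s: 9.23
ee_pos: [544.8, 72.5, 168.3]
ee_rot: [-180.0, -17.6, -10.5]
force: [-4.3, -0.2, 7.3]
gripper_width: 22.1
```

arm_command(series=[0.0002, 0, -0.0008, 0, 0, 0, 0, 0, 0, 0, 0, 0], hand=0.26)

```text
time_s: 9.4
ee_pos: [545.0, 72.5, 168.1]
ee_rot: [-180.0, -17.6, -10.5]
force: [-4.6, 0.1, 8.3]
gripper_width: 23.6
```

arm_command(series=[0.0005, -0.0001, -0.0017, 0, 0, 0, 0, 0, 0, 0, 0, 0], hand=0.28)

```text
time_s: 9.57
ee_pos: [545.6, 72.6, 167.7]
ee_rot: [-179.9, -17.6, -10.5]
force: [-4.4, 0.3, 8.0]
gripper_width: 25.6
```

arm_command(series=[0.0005, -0.0001, -0.0017, 0, 0, 0, 0, 0, 0, 0, 0, 0], hand=0.3)

```text
time_s: 9.73
ee_pos: [546.0, 72.6, 167.2]
ee_rot: [-179.9, -17.7, -10.5]
force: [-3.7, 2.0, 8.0]
gripper_width: 27.4
```

arm_command(series=[0.0005, -0.0001, -0.0017, 0, 0, 0, 0, 0, 0, 0, 0, 0], hand=0.32)

```text
time_s: 9.9
ee_pos: [546.3, 72.7, 166.6]
ee_rot: [-179.9, -17.7, -10.5]
force: [-3.9, 0.7, 8.9]
gripper_width: 29.3
```

```bash
python3 v.py k
cat > lat2.py <<'E'
import sys
from m import *
from scipy.spatial.transform import Rotation
tag=sys.argv[1];S=load(tag)['side'];box=(195,190,245,250)
h,im=hsv(S,box)
mb=((abs(h[...,0].astype(int)-112)<14)&(h[...,1]>120)).astype(np.uint8)
c=big(mb);rj=cv2.minAreaRect(c);print('jaw mid',full(rj[0],box),np.array(rj[1])/8)
g=cv2.GaussianBlur(im,(0,0),2).astype(int);sat=g[...,0]-g[...,2]
def run(row,seg,low):
    k=np.argmin(seg);t=(seg.min()+np.median(seg))/2;a=b=k
    while a>0 and seg[a]<t:a-=1
    while b<len(seg)-1 and seg[b]<t:b+=1
    return full(((a+b)/2,row),box),full((a+.5,row),box),full((b-.5,row),box)
P=[]
for r in np.arange(213,242,2):
    row=int((r-190+.5)*8);m,a,b=run(row,sat[row,:260],0);print(r,m[0],b[0]-a[0])
E
python3 lat2.py k
```

```text
10.0 [546.29  72.63 166.64] [-179.91  -17.7   -10.51] [-4.33  1.48  9.09] [0.16 0.33 0.02] 29.261859183221308
jaw mid [219.78 220.75] [ 7.14 11.62]
213 221.625 10.5
215 221.875 9.25
217 221.125 8.75
219 220.5 8.75
221 219.6875 8.625
223 218.9375 8.625
225 218.4375 8.125
227 219.5 5.5
229 217.1875 9.875
231 216.0625 10.625
233 215.375 10.5
235 214.5 10.0
237 213.5625 9.875
239 211.75 13.5
241 204.875 3.0
```

View pics/ksidec.png

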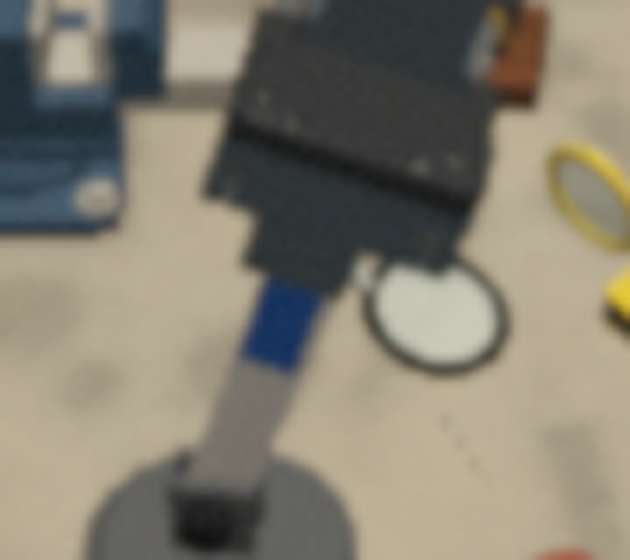

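```bash
cat >> lat2.py <<'E'
print('uv')
th=.305;ps=np.radians(-10.5)
X=np.array([np.cos(ps),np.sin(ps),0]);Y=np.array([-np.sin(ps),np.cos(ps),0]);Z=np.array([0,0,1.])
az=np.cos(th)*Z-np.sin(th)*X;ax=np.cos(th)*X+np.sin(th)*Z
E0=np.array([548.7,71.3,139.8])
def uv(p,yo):
    o_,d=ray(S,p);P=o_+d*(((E0-o_)@Y+yo)/(d@Y));return np.array([(P-E0)@ax,(P-E0)@az])
for r in list(np.arange(217,226,2))+list(np.arange(229,239,2)):
    row=int((r-190+.5)*8);m,a,b=run(row,sat[row,:260],0)
    # edge points at equal v: left edge a, right edge b
    yo=9 if r<227 else 3
    A,B=uv(a,yo),uv(b,yo);print(r,A,B,'mid u',(A[0]+B[0])/2)
E
python3 lat2.py k | sed -n '/uv/,$p'; python3 lat2.py j | sed -n '/uv/,$p'
```

```text
uv
217 [12.38 -6.44] [-5.86  2.33] mid u 3.2601934438634323
219 [ 12.1  -13.02] [-6.22 -4.2 ] mid u 2.9422814715824535
221 [ 12.08 -19.79] [ -6.05 -11.02] mid u 3.015472686289005
223 [ 12.06 -26.61] [ -6.14 -17.78] mid u 2.9579976564489097
225 [ 10.97 -32.97] [ -6.24 -24.59] mid u 2.3682845815327442
229 [ 11.97 -53.73] [ -9.28 -43.32] mid u 1.3455904561905117
231 [ 13.58 -61.63] [ -9.38 -50.34] mid u 2.0961670937292656
233 [ 13.29 -68.66] [ -9.49 -57.43] mid u 1.8989662939676863
235 [ 13.   -75.76] [ -8.79 -64.97] mid u 2.1067514339033275
237 [ 13.26 -83.18] [ -8.35 -72.45] mid u 2.4553111947176767
uv
217 [12.64 -6.57] [-5.6  2.2] mid u 3.520872091375312
219 [ 12.1  -13.02] [-6.22 -4.2 ] mid u 2.9422814715824535
221 [ 12.34 -19.92] [ -6.05 -11.02] mid u 3.147400212141476
223 [ 12.32 -26.74] [ -6.14 -17.78] mid u 3.0904626878811814
225 [ 12.04 -33.49] [ -5.97 -24.72] mid u 3.0320483106484435
229 [  6.84 -51.21] [ -8.47 -43.71] mid u -0.8171661970152022
231 [ 13.31 -61.5 ] [ -9.12 -50.48] mid u 2.0947688620613603
233 [ 13.29 -68.66] [ -9.49 -57.43] mid u 1.8989662939676863
235 [ 12.73 -75.62] [ -8.79 -64.97] mid u 1.9698704297684744
237 [ 13.54 -83.32] [ -8.35 -72.45] mid u 2.5928044158671115
```

arm_command(series=[-0.0018, 0.0003, -0.0016, 0, 0, 0, 0, 0, 0, 0, 0, 0], hand=0.335)

```text
time_s: 10.17
ee_pos: [545.8, 72.8, 166.1]
ee_rot: [-179.9, -17.7, -10.5]
force: [-3.8, 0.4, 8.2]
gripper_width: 30.8
```

arm_command(series=[-0.0018, 0.0003, -0.0016, 0, 0, 0, 0, 0, 0, 0, 0, 0], hand=0.35)

```text
time_s: 10.33
ee_pos: [545.3, 72.9, 165.6]
ee_rot: [-179.9, -17.8, -10.5]
force: [-2.2, 0.4, 7.1]
gripper_width: 32.1
```

arm_command(series=[0, 0, -0.0017, 0, 0, 0, 0, 0, 0, 0, 0, 0], hand=0.365)

```text
time_s: 10.5
ee_pos: [545.4, 72.9, 164.9]
ee_rot: [-179.9, -17.8, -10.5]
force: [-1.8, 1.7, 9.5]
gripper_width: 33.6
```

arm_command(series=[0.0003, 0, -0.0013, 0, 0, 0, 0, 0, 0, 0, 0, 0], hand=0.38)

```text
time_s: 10.67
ee_pos: [545.6, 73.0, 164.5]
ee_rot: [-179.9, -17.8, -10.5]
force: [-2.4, 0.4, 8.9]
gripper_width: 34.6
```

arm_command(series=[0.0003, 0, -0.001, 0, 0, 0, 0, 0, 0, 0, 0, 0], hand=0.395)

```text
time_s: 10.83
ee_pos: [545.7, 73.0, 164.1]
ee_rot: [-179.9, -17.8, -10.5]
force: [-3.5, 1.4, 10.0]
gripper_width: 36.3
```

arm_command(series=[0.0003, 0, -0.001, 0, 0, 0, 0, 0, 0, 0, 0, 0], hand=0.41)

```text
time_s: 11.0
ee_pos: [545.7, 72.7, 163.5]
ee_rot: [-179.9, -17.8, -10.5]
force: [-2.2, -0.3, 8.0]
gripper_width: 37.3
```

```bash
python3 v.py l;python3 lat2.py l | sed -n '/uv/,$p'
```

```text
11.1 [545.73  72.63 163.46] [-179.93  -17.75  -10.49] [-1.34 -0.08  8.61] [-0.04  0.19  0.05] 37.071166939339705
uv
217 [13.17 -6.82] [-8.72  3.7 ] mid u 2.22613593683492
219 [ 12.63 -13.28] [-5.7  -4.45] mid u 3.4657008936412916
221 [ 12.34 -19.92] [ -5.79 -11.15] mid u 3.2782379370013714
223 [ 12.59 -26.87] [ -5.36 -18.16] mid u 3.6170869739271923
225 [ 10.18 -32.58] [ -5.71 -24.85] mid u 2.2333670491763877
229 [ 12.78 -54.12] [ -9.54 -43.19] mid u 1.6172179714531554
231 [ 13.03 -61.36] [ -9.38 -50.34] mid u 1.8246324202116728
233 [ 13.56 -68.8 ] [ -9.49 -57.43] mid u 2.0353093776776996
235 [ 13.   -75.76] [ -8.79 -64.97] mid u 2.1067514339033275
237 [ 13.54 -83.32] [ -8.35 -72.45] mid u 2.5928044158671115
```

View pics/lsidec.png

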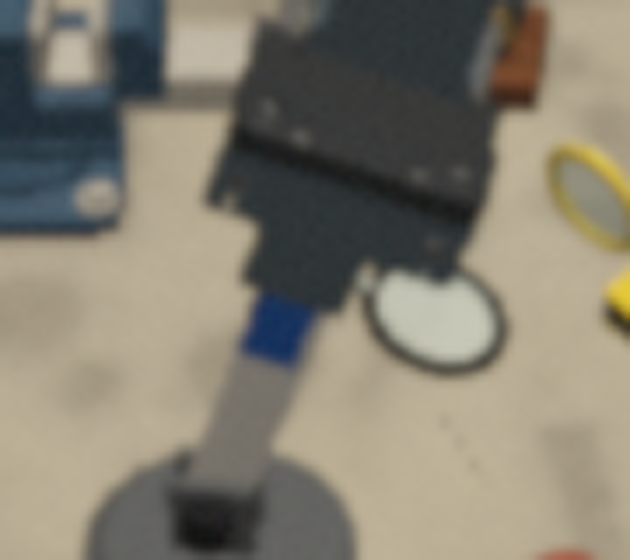

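arm_command(series=[0.0003, 0, -0.001, 0, 0, 0, 0, 0, 0, 0, 0, 0], hand=0.425)

```text
time_s: 11.27
ee_pos: [545.6, 72.4, 162.8]
ee_rot: [-180.0, -17.7, -10.5]
force: [-1.9, -1.5, 7.2]
gripper_width: 38.6
```

arm_command(series=[0.0003, 0, -0.001, 0, 0, 0, 0, 0, 0, 0, 0, 0], hand=0.44)

```text
time_s: 11.43
ee_pos: [544.7, 72.4, 160.9]
ee_rot: [180.0, -17.5, -10.5]
force: [0.2, -0.9, 0.2]
gripper_width: 40.2
```

arm_command(series=[0.0003, 0, -0.001, 0, 0, 0, 0, 0, 0, 0, 0, 0], hand=0.46)

```text
time_s: 11.6
ee_pos: [544.4, 72.5, 159.9]
ee_rot: [180.0, -17.5, -10.5]
force: [0.8, 0.9, -0.4]
gripper_width: 41.9
```

The clip now holds itself, with no force left on the tool. Opening wide and backing off along the arm's axis.

arm_command(series=[-0.001, 0.0002, 0.004, 0, 0, 0, 0, 0, 0, 0, 0, 0, 0, 0, 0, 0, 0, 0, 0, 0, 0, 0, 0, 0], hand=0.75)

```text
time_s: 11.93
ee_pos: [544.1, 72.6, 161.9]
ee_rot: [180.0, -17.5, -10.5]
force: [-0.9, 0.3, 0.1]
gripper_width: 65.5
```

arm_command(series=[-0.0074, 0.0014, 0.024, 0, 0, 0, -0.0074, 0.0014, 0.024, 0, 0, 0, -0.0111, 0.0021, 0.036, 0, 0, 0, -0.0148, 0.0028, 0.048, 0, 0, 0, -0.0148, 0.0028, 0.048, 0, 0, 0, -0.0148, 0.0028, 0.048, 0, 0, 0, -0.09, 0, 0.02, 0, 0, 0, -0.09, 0, 0.02, 0, 0, 0, -0.09, 0, 0.02, 0, 0, 0, -0.05, 0, 0, 0, 0, 0, 0, 0, 0, 0, 0, 0, 0, 0, 0, 0, 0, 0])

```text
time_s: 12.93
ee_pos: [387.8, 78.1, 278.7]
ee_rot: [-179.9, -17.7, -10.5]
force: [0.9, 0.3, 0.3]
gripper_width: 68.3
```

```bash
python3 v.py n;python3 lat2.py n | sed -n '/uv/,$p'
```

```text
13.0333 [388.98  78.04 278.  ] [-179.96  -17.61  -10.49] [0.15 0.35 0.81] [0.04 0.18 0.01] 68.17988122976719
uv
217 [12.64 -6.57] [-5.86  2.33] mid u 3.391075824442554
219 [ 12.89 -13.4 ] [-6.22 -4.2 ] mid u 3.336513389234801
221 [ 12.61 -20.04] [ -5.79 -11.15] mid u 3.4101814970845856
223 [ 12.59 -26.87] [ -5.36 -18.16] mid u 3.6170869739271923
225 [ 10.18 -32.58] [ -5.97 -24.72] mid u 2.101453633831804
229 [ 13.05 -54.26] [ -9.54 -43.19] mid u 1.7523980359771842
231 [ 13.58 -61.63] [ -9.65 -50.21] mid u 1.961805853450051
233 [ 13.29 -68.66] [ -9.22 -57.56] mid u 2.033898151460299
235 [ 13.   -75.76] [ -9.06 -64.84] mid u 1.9712269938909577
237 [ 13.26 -83.18] [ -8.62 -72.31] mid u 2.319188457576127
```

View pics/nsidec.png

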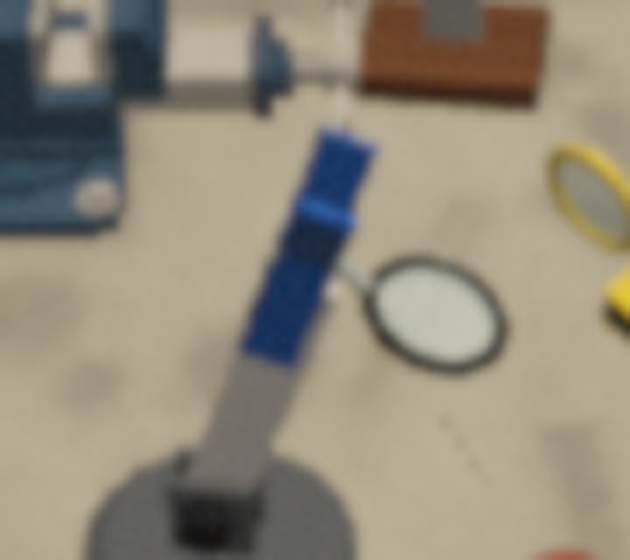

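View pics/ntopc.png

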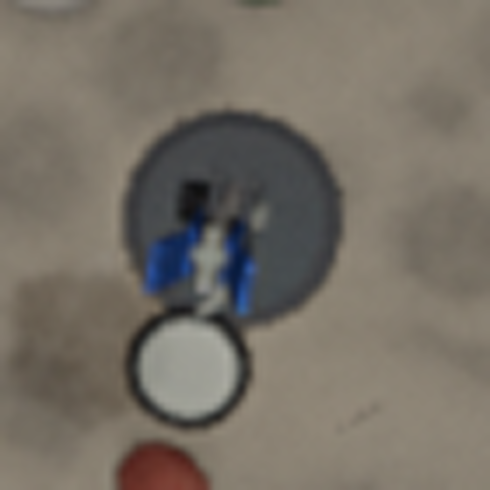

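View pics/n_side.png

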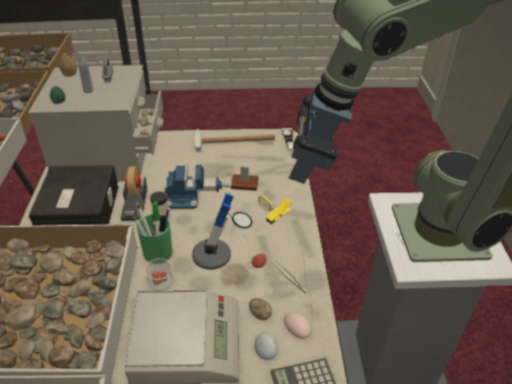

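Run:
```python
from m import *
o=load('n');S,T=o['side'],o['top']
th=.31;ps=np.radians(-10.5)
X=np.array([np.cos(ps),np.sin(ps),0]);Y=np.array([-np.sin(ps),np.cos(ps),0]);Z=np.array([0,0,1.])
az=np.cos(th)*Z-np.sin(th)*X;ax=np.cos(th)*X+np.sin(th)*Z
E0=np.array([548.7,71.3,139.8])+1.6*ax+1.0*az
def glass(f,box,near):
    h,im=hsv(f,box);m=((h[...,2]>120)).astype(np.uint8)
    n,l,st,ce=cv2.connectedComponentsWithStats(m)
    for i in range(1,n):
        if 1500<st[i,4]<12000: print('comp',full(ce[i],box),st[i,2:4]/8,st[i,4]/64)
def rim(f,box,thr):
    h,im=hsv(f,box);m=(h[...,2]<thr).astype(np.uint8)
    c=big(m);e=cv2.fitEllipse(cv2.convexHull(c));print('rim',full(e[0],box),np.array(e[1])/8);return full(e[0],box)
s=rim(S,(231,209,254,230),110);t=rim(T,(231,188,252,207),95)
P,r=tri(S,s,T,t);d=P-E0;print(P,r,'u,y,v',d@ax,d@Y,d@az)
```

```text
rim [241.64 219.97] [14.82 20.86]
rim [242.22 195.28] [18.8  22.53]
[510.39  77.05 126.89] 4.367233176938818 u,y,v -42.403050369731325 -1.3285363779680206 -1.4815496657994303
```

Run:
```python
from m import *
o=load('n');S,T=o['side'],o['top']
th=.31;ps=np.radians(-10.5)
X=np.array([np.cos(ps),np.sin(ps),0]);Y=np.array([-np.sin(ps),np.cos(ps),0]);Z=np.array([0,0,1.])
az=np.cos(th)*Z-np.sin(th)*X;ax=np.cos(th)*X+np.sin(th)*Z
E0=np.array([548.7,71.3,139.8])+1.6*ax+1.0*az
q=[]
for f,box,thr in((S,(228,207,257,232),150),(T,(230,186,255,210),130)):
    h,im=hsv(f,box);m=((h[...,2]<thr-40)|(1>0)) 
    m=(h[...,2]>thr).astype(np.uint8);mid=np.array(m.shape)//2
    n,l,st,ce=cv2.connectedComponentsWithStats(m);i=l[mid[0],mid[1]]
    c=big(l==i);e=cv2.fitEllipse(c);print(full(e[0],box),np.array(e[1])/8,st[i]);q.append(full(e[0],box))
P,r=tri(S,q[0],T,q[1]);d=P-E0;print(P,r,'u,y,v',d@ax,d@Y,d@az)
# white end-face bits around pin in side: list bright
for r in range(212,219):print(r,S['frame'][r,214:232].mean(1).astype(int))
```

```text
[241.86 219.44] [11.21 16.88] [  50   53  129  102 9655]
[241.5  197.18] [13.01 13.3 ] [  43   40  106  107 8842]
[507.4   78.65 129.57] 0.6790475159123385 u,y,v -44.672141945449134 -0.2972810166145015 2.051719232028874
212 [167 166 161 142 111  80  58  52  47  48  47  44  48  71 118 153 164 166]
213 [165 166 159 131  90  63  54  52  52  52  49  49  58  87 119 146 161 166]
214 [165 165 155 121  77  56  54  54  53  54  51  55  77 115 132 138 147 158]
215 [165 161 145 109  70  54  52  54  56  53  52  61 103 149 159 150 138 143]
216 [165 156 129  90  60  56  50  55  55  52  52  71 123 168 171 160 143 125]
217 [161 145 111  74  56  55  53  55  53  55  56  75 117 154 164 163 151 121]
218 [157 129  90  61  55  54  56  52  53  53  57  77 107 134 155 162 155 124]
```

Run:
```python
from m import *
for t in 'jkln':
    S=load(t)['side'];box=(228,207,257,232);h,im=hsv(S,box);m=(h[...,2]>150).astype(np.uint8)
    n,l,st,ce=cv2.connectedComponentsWithStats(m);i=l[104,116];c=big(l==i);p=cv2.approxPolyDP(c,1,True)
    e=cv2.minEnclosingCircle(c);x,y,w,hh=cv2.boundingRect(c);print(t,full((x+w/2,y+hh/2),box),w/8,hh/8,full(cv2.fitEllipse(c)[0],box))
a=load('a');b=load('n')
for n,box in(('side',(240,245,330,365)),('top',(140,195,255,250))):
    d=cv2.absdiff(a[n]['frame'],b[n]['frame'])[box[1]:box[3],box[0]:box[2]].max(2);d=cv2.medianBlur(d,3)
    ys,xs=np.where(d>25);print(n,len(xs),(xs.min()+box[0],xs.max()+box[0],ys.min()+box[1],ys.max()+box[1]) if len(xs) else '')
```

```text
j [241.75 219.81] 16.875 14.75 [241.72 219.78]
k [241.88 219.69] 16.625 13.0 [241.91 219.5 ]
l [241.88 220.  ] 16.375 12.125 [241.88 219.95]
n [241.88 219.56] 16.125 12.75 [241.86 219.44]
side 0 
top 1025 (np.int64(195), np.int64(254), np.int64(195), np.int64(249))
```

```bash
python3 -c "
from workcell import env
print(env.job_done())"
```

```text
the job is handed in; nothing more can be done
None
```

The blue magnifier is now clipped on the top end of the stand's arm with its lens on the red stone's side. The clip holds itself and the gripper is clear. I squeezed it off the rest, pressed it down the arm with about 12 N until it stopped, and kept it pressed at 7–10 N while easing the handles open. I then backed off, and the job was handed in at about 13 s.

**Checks that agreed:**
- **Fully home:** the tool stopped within about 0.5 mm of where a fully home clip should stop. The lens centre moved less than 1 mm in the image between the pressed state and after release.
- **Seating and tilt:** the lens came out about 2 mm deeper than expected along the arm, within camera error. The clip runs parallel to the arm to within about 1°.
- **Nothing else disturbed:** the arm's lean is unchanged within what I can measure. The side view shows no change around the red stone and the others.

**Checks that were off or not usable:**
- **Centring:** the clip sits about 1.3–1.6 mm off the middle of the arm's width, away from the lens side, close to the camera calibration limit of about 2 mm. I tried a small sideways correction while easing open, but it did not move the clip.
- **Top view of the stones:** that picture comparison was not usable because its area also took in the stand and the new lens, so only the side view confirms the stones stayed put.

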